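# Third hand at the mounting fixture

## Robot

A 6-joint arm with a two-finger parallel gripper is mounted at the origin on the work surface. World frame = base frame: x ahead of the robot, y to its left, z up, the work surface at z = 0. Lengths are in m, angles in rad, forces in N, time in s.
With the tool pointing down it reaches from about 0.25 to 0.8 m from the base axis. Payload 8.5 kg.
Tool frame: the origin (TCP) lies midway between the tips of the shut fingers; the grasp point (between the pads) lies 19 mm behind it; z points along the fingers, y is the line along which they close (so a half turn about z gives the same grasp; the last joint's range is limited). The gripper opens to 85 mm and grips with 20 to 120 N. Pads are 22 mm wide; open, the fingers measure 114 mm over their backs; the gripper's body (76 mm by 85 mm) begins 54 mm behind the grasp point. The pads swing forward as they close: fully open they stand 13 mm farther back than shut.
Start: joints at [1.146, 0.238, -0.013, 1.319, 0, 1.571], TCP at [0.216, 0.478, 0.231] pointing down, gripper open.
Joint ranges: [-2.66, 2.66], [-1.03, 1.9], [-1.14, 1.46], [-1.82, 2.27], [-1.45, 1.34], [-3.14, 3.14]. Speed limits (rad/s): [2.22, 2.22, 2.79, 3.14, 3.14, 3.14].

## Interface

Orientations are given as a rotation vector (axis times angle).
In Python, from rig import r gives the robot as it stands. The module is installed in compiled form; this text tells all that it offers.
- The arm moves only by the tool servo_tool, never from a script. Its argument "deltas" is a list of rows, each an object with "xyz": the shift along the world's x, y, z in cm, a list of three; "turn": the turn about the world's z in degrees; "fingers": the finger opening in cm, from 0 to 8.54. A call has 1 to 12 rows; each row is the pose to reach, as a shift and turn from the pose commanded when the call began; what a row does not reach only later rows make up. A row lasts 1/10 s, in which the tool goes at most 50 mm and 8.59 degrees, less where a joint would pass 70% of its speed; a pose out of reach is approached as far as the arm can. A call with a gripper value outside its range is refused whole. The fingers move at their own pace and stop on an object; the grip force is fixed at half the most. Time passes only in rows, so rows that repeat a pose let the fingers close. It gives the time, the measured TCP pose, the force, the opening and the grip force at its end, in the units of the state.
- r.get_obs(): the state, without advancing time (a new reading comes with each control period).
- r.camera(name): name is "scene" or "top"; returns the picture (400x640x3 uint8, red, green, blue); there is no depth.
- r.camera_model(name): a dict with "intrinsics" (3x3 intrinsics, pixels), "dist_coeffs" ([k1, k2, p1, p2, k3] as OpenCV has them; the pictures are not rectified), "R" (3x3) and "t" (3): a world point X has camera coordinates R X + t. Camera axes: x right, y down, z forward; pixel columns grow to the right and rows downward; lengths in m; the calibration is good to about 2 mm. A picture is of the moment at which its call begins. camera_model takes no time and is no camera call.
- r.close_job(): hands the job in; it is judged then, once.
Trained networks look in the newest picture that a camera, given by its name, has taken for a name from the list of things; names that differ only in an ending like _2 or _b are one class to them, and where a whole thing is asked for, a point or a joint stands for the part that bears it (a point fixed in the world has none). Each returns a list of dicts, best first, with "confidence" (0 to 1); they miss things now and then, are a little off and sometimes report something else, mostly with a low value. They report only what shows in the picture. A call takes as long as a camera call.
- r.look_for(label, camera): "position" ([row, column] in pixels, amid what is visible of it).
The state is a dict: "t": time; "q": joint angles; "qvel": joint speeds; "joint_efforts": joint torques, N m; "eef_pos": TCP position; "eef_rot": TCP orientation; "ft_force": force on the tool from outside, world axes, zero at the start; "moment": the same for the moment, N m; "grip_width": finger opening in m; "finger_force": force on a finger pad.
Only numpy, scipy, OpenCV 4.12 (cv2) and the standard library are available. Lean on these libraries where they do the work, as an engineer would, in place of code of your own. Each camera call takes 0.05 s, during which the arm holds its last target. There are 200 camera calls.

## Task

Someone is about to screw the aluminium angle bracket to the sprung fence of the mounting fixture and needs a third hand. First clear away the jar that stands in front of the fence: stand it upright in the empty white tray; then set the bracket flat on the fixture's base plate with its upright face flush against the fence and its side edges in line with the fence's, and press it there with a steady push of about 10 N, which drives the fence back about half of its travel (never to the end of it). Finish while still holding the bracket pressed like that, and leave everything else alone.

Things in the scene. Friction and masses are not known exactly. Their poses are not given: they have to be found in the camera images.
- fixture_top (a point): centre of the top of the mounting fixture's base plate: aluminium, 230 (x) x 150 (y) x 12 thick, screwed to the bench (this point is 12 above the bench). x points from its open near end to the fence, the pushing direction; z up. Clear from the near edge (x = -115) to the fence (x = +30 at rest). A fixed grey backing block 120 wide stands at x = +85 to +105, 72 above the bench
- fence_face (a point): centre of the front face of the sprung fence: upright steel plate 90 wide (y) x 56 high x 10 thick with two screw holes, on spring-loaded guide pins before the backing block. This point is 30 above the base plate's top, on its centre line. x points into the fence (pushing direction), z up. The fence stands 1 clear of the plate; its top is 57 above the plate's top
- fence (a joint): how far the fence is pushed back along the fixture's x, in m: 0 at rest, end stop at 0.030. Its springs push back 0.7 N per mm, without preload (10 N at 14 mm)
- bracket_center (a point): aluminium angle bracket, about 0.32 kg, standing loose on the bench on its foot: 60 deep (x) x 90 wide (y) x 60 high. This point is its centre, 30 mm above its underside. Foot 60 x 90 x 10 thick; upright wall 10 thick across the full width at the +x end; its flat outer face at x = +30 goes against the fence. Grip it by its rib (see bracket)
- bracket_face (a point): centre of the bracket's flat outer face, 30 mm ahead (+x) of bracket_center; x points out of the face, z up. When the bracket is home this point meets fence_face and the x axes agree
- bracket: the same bracket; origin at the centre of its underside, axes as bracket_center. Its rib, 14 thick (y = -7 to +7), runs from the wall back to x = -26, from 10 to 60 above the underside, as high as the wall: grip here from above, a finger on either side (closing along y)
- jar_center (a point): centre of the jar in front of the fence: closed amber glass jar with black cap, 44 across, 75 high, about 0.15 kg, standing on the base plate; this point is 37.5 mm above its underside
- jar: the same jar; origin at the centre of its underside
- tray: empty shallow square white enamelled tray fixed on the bench, 150 x 150 outside, 16 high, walls and floor 3 thick; origin at the centre of its underside
- dish: bystander, to be left alone: clear round culture dish, 90 across, 15 high
- screwdriver: bystander, to be left alone: screwdriver, 170 long, lying on the bench
- screwbox: bystander, to be left alone: open grey plastic box, 70 x 90 x 30 high
- reagent: bystander, to be left alone: white bottle, 64 across, 150 high, standing
- slidebox: bystander, to be left alone: flat white closed box, 80 x 100 x 30 high
- marker: bystander, to be left alone: black marker pen, 14 thick, 130 long, lying

How it is judged:
By the outcome, as a careful person would: the job done as asked, in the order asked, and still so for the second after the job is handed in, while the arm keeps its last pose, push and grip.
It also fails if it takes over 72 s, if anything falls off the work surface, if the arm or the gripper's body presses on something with over 40 N, if the wrist force passes 120 N, or if a joint passes its speed limit or range.

## Working session

There is one attempt and no reset: what is moved stays moved. The work goes in short steps, Python scripts to look and compute and a tool call to move; the robot and the scene stay as the last step left them, time stands still between calls to the robot, and variables do not carry over. Pictures are saved under pics/ and viewed, at most 10 in all, crops included, and the job is handed in when it is done.

Besides the shell and the picture viewer there is one more tool, called after ">>>" as name(argument=value, ...), one argument or row to a line, values as JSON. servo_tool: Moves the arm, as the interface text tells. Its arguments: {"type":"object","properties":{"deltas":{"type":"array","items":{"type":"object","properties":{"xyz":{"type":"array","items":{"type":"number"}},"turn":{"type":"number"},"fingers":{"type":"number"}}}}},"required":["deltas"]}

```bash
mkdir -p pics; cat > h.py <<'E'
import numpy as np, cv2
from rig import r
def ray(cam,rc):
    m=r.camera_model(cam);K=np.array(m["intrinsics"]);d=np.array(m["dist_coeffs"],float);R=np.array(m["R"]);t=np.array(m["t"]).ravel()
    p=cv2.undistortPoints(np.array([[[rc[1],rc[0]]]],float),K,d).ravel()
    return -R.T@t, R.T@np.array([p[0],p[1],1])
def at(cam,rc,z):
    o,v=ray(cam,rc); return o+v*(z-o[2])/v[2]
def proj(cam,X):
    m=r.camera_model(cam);R=np.array(m["R"]);t=np.array(m["t"],float).ravel()
    p,_=cv2.projectPoints(np.array(X,float).reshape(-1,1,3),cv2.Rodrigues(R)[0],t,np.array(m["intrinsics"]),np.array(m["dist_coeffs"],float))
    return p.reshape(-1,2)[:,::-1]
def tri(a,b):
    (o1,v1),(o2,v2)=ray("top",a),ray("scene",b)
    A=np.stack([v1,-v2],1);s=np.linalg.lstsq(A,o2-o1,rcond=None)[0]
    p,q=o1+s[0]*v1,o2+s[1]*v2
    return (p+q)/2,np.linalg.norm(p-q)
def save(cam,name,box=None,s=1):
    im=r.camera(cam)[:,:,::-1]
    if box: im=im[box[0]:box[1],box[2]:box[3]]
    cv2.imwrite("pics/"+name,cv2.resize(im,None,fx=s,fy=s,interpolation=cv2.INTER_CUBIC))
E
python3 - <<'E'
from h import *
np.set_printoptions(precision=4,suppress=True)
save("top","top1.png",None,1.25);save("scene","scene1.png",None,1.25)
for n in ["fixture_top","fence_face","bracket_center","bracket_face","jar_center","tray"]:
    L={c:r.look_for(n,c) for c in("top","scene")}
    for c in L: print(n,c,[(np.round(d["position"],1),round(d["confidence"],2)) for d in L[c][:2]])
    if all(L.values()): print(tri(L["top"][0]["position"],L["scene"][0]["position"]))
o=r.get_obs();print(o["eef_pos"],o["eef_rot"],o["t"],o["ft_force"])
for c in("top","scene"): print(c,ray(c,(200,320)))
E
```

```text
fixture_top top [(array([233.5, 460.2]), 0.43)]
fixture_top scene [(array([228.9, 315.9]), 0.6)]
(array([ 0.4525, -0.1639, -0.031 ]), np.float64(0.3409100322017382))
fence_face top [(array([189.9, 317. ]), 0.67)]
fence_face scene [(array([218.2, 313.7]), 0.88)]
(array([0.5717, 0.0464, 0.0562]), np.float64(0.01474552300068475))
bracket_center top [(array([238., 459.]), 0.85)]
bracket_center scene [(array([170.7, 201.1]), 0.87), (array([246.5, 187.1]), 0.53)]
(array([ 0.4653, -0.3251,  0.0188]), np.float64(0.006627003197498897))
bracket_face top [(array([233.3, 461.2]), 0.96)]
bracket_face scene [(array([174.1, 205.2]), 0.83)]
(array([ 0.4716, -0.3215,  0.0162]), np.float64(0.016755995486093588))
jar_center top [(array([212.8, 306.6]), 0.72), (array([235. , 208.9]), 0.4)]
jar_center scene [(array([204.2, 326.6]), 0.98)]
(array([0.5166, 0.0619, 0.0604]), np.float64(0.005145534670744127))
tray top [(array([236.1, 208. ]), 0.68), (array([232. , 459.8]), 0.61)]
tray scene [(array([242.9, 448.8]), 0.81)]
(array([0.4617, 0.3188, 0.003 ]), np.float64(0.005926528222515358))
[0.2164 0.4783 0.2313] [ 0.6622  3.071  -0.0001] 0.7 [ 1.332  -1.0042  0.289 ]
top (array([0.3423, 0.0386, 1.0202]), array([ 0.2097, -0.0069, -0.9779]))
scene (array([1.1746, 0.3417, 0.5585]), array([-0.7526, -0.3413, -0.5632]))
```

View pics/top1.png

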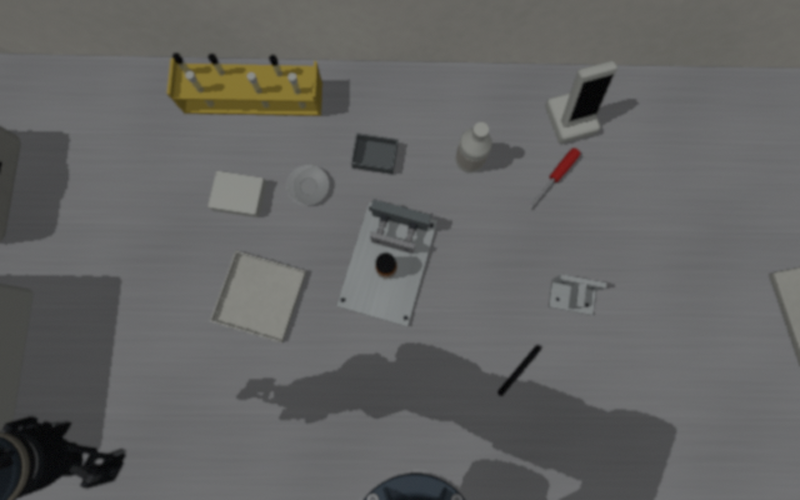

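View pics/scene1.png

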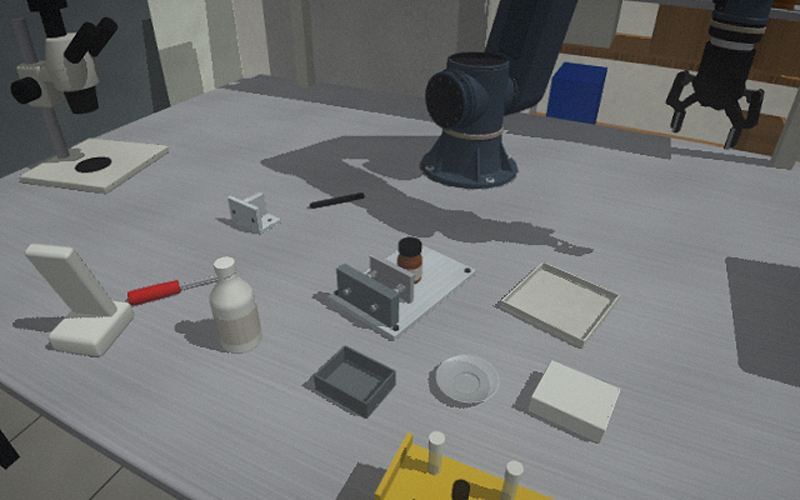

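The top view shows the fixture around pixel (row 210, col 310), pushing towards up and slightly right. The jar is at (212, 308), the tray at (236, 208) and the bracket at (236, 460), with its wall facing up the image. Next I'll take close crops to get corners.

```bash
python3 - <<'E'
from h import *
def crop(im,r0,c0,h,w,s):
    a=cv2.resize(im[r0:r0+h,c0:c0+w],None,fx=s,fy=s,interpolation=cv2.INTER_CUBIC)
    a=cv2.convertScaleAbs(a,alpha=1.4)
    for i in range(0,h,10): cv2.putText(a,str(r0+i),(0,i*s+4),0,.3,(0,255,255),1); cv2.line(a,(0,i*s),(w*s,i*s),(0,120,120),1) if i%20==0 else 0
    for i in range(0,w,10): cv2.putText(a,str(c0+i),(i*s-8,8),0,.3,(0,255,0),1); cv2.line(a,(i*s,0),(i*s,h*s),(0,100,0),1) if i%20==0 else 0
    return a
t=r.camera("top")[:,:,::-1];s=r.camera("scene")[:,:,::-1]
top=np.hstack([crop(t,150,265,120,100,5),crop(t,210,430,120,60,5)])
cv2.imwrite("pics/c_top.png",top)
sc=np.hstack([crop(s,180,250,100,140,4)[:, :],crop(s,145,170,100,60,4)]);cv2.imwrite("pics/c_sc.png",sc)
E
```

```text
(no output)
```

View pics/c_top.png

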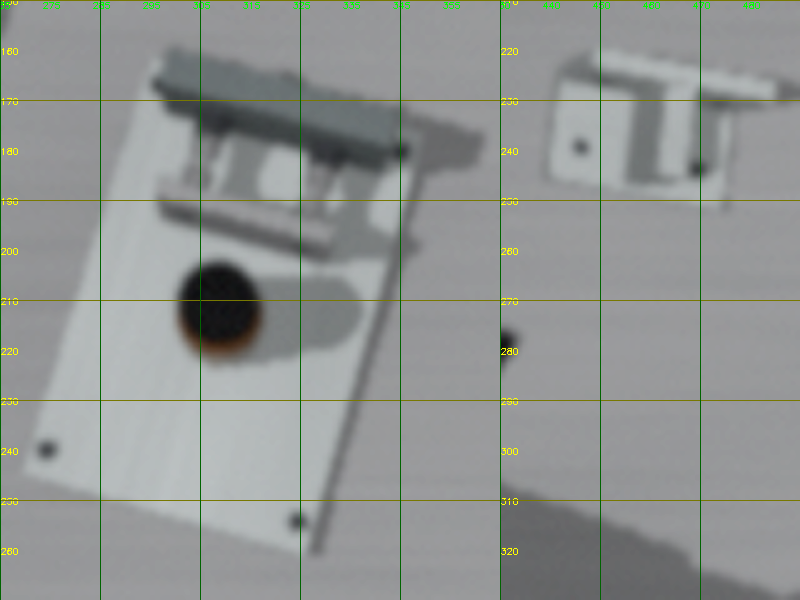

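View pics/c_sc.png

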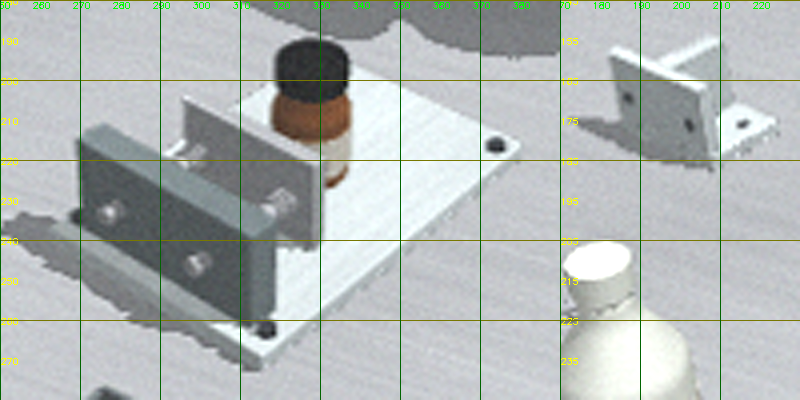

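The crops show these points as (row, col):

| Object | View | Points |
|---|---|---|
| Plate | top | near corners (244.4, 269.6) and (260.6, 326.2) |
| Fence top | top | about (191, 297) to (199, 331) |
| Cap centre | top | (210.6, 309) |
| Bracket wall | top | (219.6, 450) to (226, 485.6) |

I'll fit the poses from these.

```bash
cat > fit.py <<'E'
from h import *
from scipy.optimize import least_squares
np.set_printoptions(precision=4,suppress=True)
def fit(pts,x0,z0=0):
    # pts: (cam, (row,col), (x,y,z) mm ) ; returns x,y,yaw
    def res(p,full=False):
        c,s=np.cos(p[2]),np.sin(p[2]);e=[]
        for cam,rc,X in pts:
            x,y,z=np.array(X)/1000
            e.append(proj(cam,[p[0]+c*x-s*y,p[1]+s*x+c*y,z+z0])[0]-rc)
        return np.array(e) if full else np.ravel(e)
    s=least_squares(res,x0,loss="soft_l1",f_scale=.7)
    return s.x,res(s.x,True)
E
python3 - <<'E'
from fit import *
T,S="top","scene"
fx=[(T,(244.4,269.6),(-115,75,12)),(T,(260.6,326.2),(-115,-75,12)),(T,(161.4,296.6),(115,75,12)),(T,(159.6,300),(105,60,72)),(T,(171.6,347),(105,-60,72)),
(T,(191,297),(30,45,69)),(T,(199.4,330.6),(30,-45,69)),
(S,(217,379.75),(-115,75,12)),(S,(269.5,315.5),(115,75,12)),(S,(239.5,311.75),(105,60,72)),(S,(215.5,269.5),(105,-60,72)),(S,(204.25,295.75),(40,-45,69)),(S,(220,330.5),(30,45,69))]
p,e=fit(fx,[.53,.05,-.2]);print("fixture",p,np.degrees(p[2]));print(e.T)
for c in (T,S):
    print(c,fit([f for f in fx if f[0]==c],p)[0])
br=[(T,(246,439.8),(-30,45,10)),(T,(251.4,475),(-30,-45,10)),(T,(219.6,450),(30,45,60)),(T,(226,485.6),(30,-45,60)),(T,(229.6,485),(20,-45,60)),(T,(223.2,448.4),(20,45,60)),(T,(245.4,461.8),(-26,7,60)),(T,(246.2,468),(-26,-7,60)),
(S,(157.5,182.75),(30,-45,60)),(S,(168,206.5),(30,45,60)),(S,(166,209.25),(20,45,60)),(S,(187,208.75),(30,45,0)),(S,(175.5,224.25),(-30,45,10))]
q,e=fit(br,[.46,-.325,-.2]);print("bracket",q,np.degrees(q[2]));print(e.T)
for c in (T,S):
    print(c,fit([f for f in br if f[0]==c],q)[0])
print("jar",at(T,(210.6,309),.087),at(S,(193.75,328),.087),tri((210.6,309),(193.75,328)))
tr=[(T,np.array(a)[::-1]/1.25,X) for a,X in [((237,252),(75,75,16)),((306,269),(75,-75,16)),((282,339),(-75,-75,16)),((212,320),(-75,75,16))]]
t,e=fit(tr,[.46,.32,-.2]);print("tray",t,np.degrees(t[2]));print(e.T)
E
```

```text
fixture [ 0.5321  0.0569 -0.2645] -15.151954715150726
[[ 0.5448  0.675  -0.4023 -0.6715  0.213  -1.9237 -0.4486 -1.8458 -0.6897
  -0.4758 -1.3128  0.1002 -1.0527]
 [-0.8094 -0.1889 -1.7865 -1.8013 -2.1896 -1.5548  0.1946 -0.0154 -1.333
  -0.0781 -2.3773 -1.3948 -0.0472]]
top [ 0.5316  0.054  -0.2764]
scene [ 0.5335  0.0597 -0.2699]
bracket [ 0.4659 -0.3235 -0.1431] -8.197172896046373
[[ 0.3669  0.4599  0.6242 -0.1128  0.2922  1.0116 -0.2041 -0.1077  0.0971
  -0.9431 -0.5822  0.3006 -1.392 ]
 [-0.0771 -0.1236 -1.7543 -0.8503 -0.5469 -0.5249 -0.0731 -0.5296 -2.8368
  -2.5954 -2.4151 -1.4216 -0.9961]]
top [ 0.4666 -0.3248 -0.1614]
scene [ 0.4647 -0.3161 -0.1768]
jar [0.5162 0.0579 0.087 ] [0.5157 0.0613 0.087 ] (array([0.5157, 0.0595, 0.0866]), np.float64(0.0033400326895308436))
tray [ 0.4626  0.3136 -0.2626] -15.044790151270115
[[-2.2448 -0.1081  1.3771  0.0772]
 [-0.4396  0.3686  0.872  -0.7142]]
```

>>> servo_tool(
  deltas=[
    {"xyz": [8,-11,0],"turn": 4,"fingers": 8.5},
    {"xyz": [16,-22,0],"turn": 9,"fingers": 8.5},
    {"xyz": [29.9,-41.9,-3],"turn": 9,"fingers": 8.5},
    {"xyz": [29.9,-41.9,-3],"turn": 9,"fingers": 8.5},
    {"xyz": [29.9,-41.9,-3],"turn": 9,"fingers": 8.5},
    {"xyz": [29.9,-41.9,-3],"turn": 9,"fingers": 8.5},
    {"xyz": [29.9,-41.9,-3],"turn": 9,"fingers": 8.5},
    {"xyz": [29.9,-41.9,-3],"turn": 9,"fingers": 8.5},
    {"xyz": [29.9,-41.9,-3],"turn": 9,"fingers": 8.5},
    {"xyz": [29.9,-41.9,-3],"turn": 9,"fingers": 8.5},
    {"xyz": [29.9,-41.9,-3],"turn": 9,"fingers": 8.5},
    {"xyz": [29.9,-41.9,-3],"turn": 9,"fingers": 8.5},
  ],
)

```text
t: 2.0
eef_pos: [0.5162, 0.0575, 0.2008]
eef_rot: [-0.425, -3.112, 0.001]
ft_force: [-0.1, 0.6, -0.2]
grip_width: 0.0849
finger_force: 0.0
```

>>> servo_tool(
  deltas=[
    {"xyz": [0,0,-4],"turn": 0,"fingers": 8.5},
    {"xyz": [0,0,-8],"turn": 0,"fingers": 8.5},
    {"xyz": [0,0,-11],"turn": 0,"fingers": 8.5},
    {"xyz": [0,0,-13],"turn": 0,"fingers": 8.5},
    {"xyz": [0,0,-15],"turn": 0,"fingers": 8.5},
    {"xyz": [0,0,-16.3],"turn": 0,"fingers": 8.5},
    {"xyz": [0,0,-16.3],"turn": 0,"fingers": 8.5},
    {"xyz": [0,0,-16.3],"turn": 0,"fingers": 8.5},
  ],
)

```text
t: 2.8
eef_pos: [0.515, 0.0603, 0.0387]
eef_rot: [-0.417, -3.113, -0.0]
ft_force: [-0.2, 0.0, 1.2]
grip_width: 0.085
finger_force: 0.0
```

>>> servo_tool(
  deltas=[
    {"xyz": [0,0,0],"turn": 0,"fingers": 3.5},
    {"xyz": [0,0,0],"turn": 0,"fingers": 3.5},
    {"xyz": [0,0,0],"turn": 0,"fingers": 3.5},
    {"xyz": [0,0,0],"turn": 0,"fingers": 3.5},
    {"xyz": [0,0,0],"turn": 0,"fingers": 3.5},
    {"xyz": [0,0,0],"turn": 0,"fingers": 3.5},
    {"xyz": [0,0,0],"turn": 0,"fingers": 3.5},
    {"xyz": [0,0,0],"turn": 0,"fingers": 3.5},
    {"xyz": [0,0,0],"turn": 0,"fingers": 3.5},
    {"xyz": [0,0,0],"turn": 0,"fingers": 3.5},
  ],
)

```text
t: 3.8
eef_pos: [0.5159, 0.0594, 0.0394]
eef_rot: [0.419, 3.112, 0.001]
ft_force: [-1.2, 0.6, 9.2]
grip_width: 0.0415
finger_force: 60.1
```

```bash
python3 - <<'E'
from h import *
save("scene","grip1.png",(100,280,220,420),4)
o=r.get_obs();print(o["eef_pos"],o["ft_force"],o["grip_width"],o["finger_force"])
E
```

```text
[0.51588073 0.05944883 0.03936946] [-2.72709013  0.8767395   8.82040695] 0.041994675984765716 60.05059973664174
```

View pics/grip1.png

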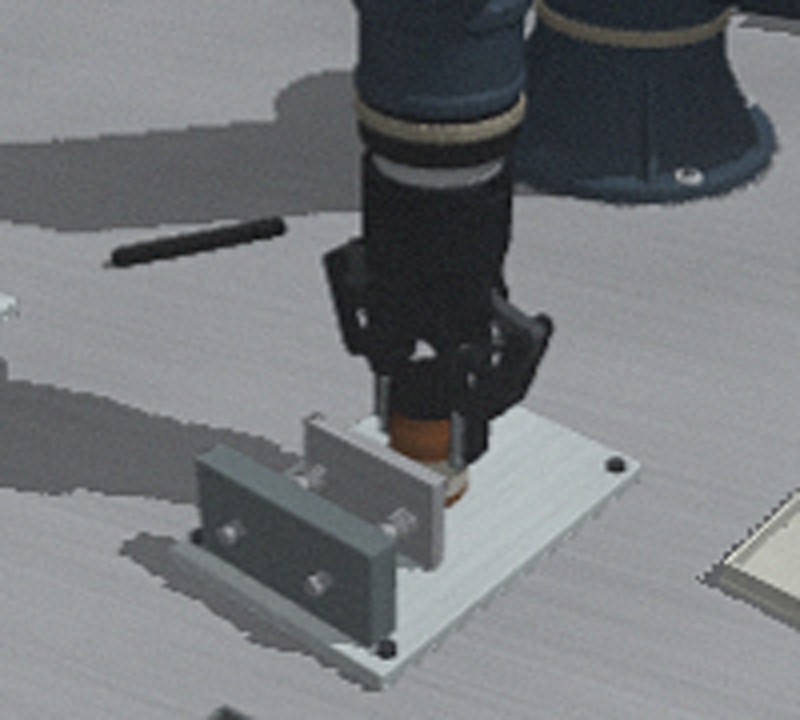

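The jar is gripped at its middle, just in front of the fence. I'll lift it and carry it to the tray.

>>> servo_tool(
  deltas=[
    {"xyz": [0,0,3],"turn": 0,"fingers": 3.5},
    {"xyz": [0,0,6],"turn": 0,"fingers": 3.5},
    {"xyz": [-0.5,2,9],"turn": 0,"fingers": 3.5},
    {"xyz": [-1.3,6,9],"turn": 0,"fingers": 3.5},
    {"xyz": [-2.2,10,9],"turn": 0,"fingers": 3.5},
    {"xyz": [-3,14,9],"turn": 0,"fingers": 3.5},
    {"xyz": [-3.8,18,9],"turn": 0,"fingers": 3.5},
    {"xyz": [-4.6,22,9],"turn": 0,"fingers": 3.5},
    {"xyz": [-5.3,25,9],"turn": 0,"fingers": 3.5},
    {"xyz": [-5.3,25.7,7],"turn": 0,"fingers": 3.5},
    {"xyz": [-5.3,25.7,5],"turn": 0,"fingers": 3.5},
    {"xyz": [-5.3,25.7,4],"turn": 0,"fingers": 3.5},
  ],
)

```text
t: 5.05
eef_pos: [0.4614, 0.3162, 0.0768]
eef_rot: [-0.418, -3.112, 0.002]
ft_force: [-0.8, -0.8, -1.6]
grip_width: 0.0417
finger_force: 61.8
```

>>> servo_tool(
  deltas=[
    {"xyz": [0,0,-2],"turn": 0,"fingers": 3.5},
    {"xyz": [0,0,-3.5],"turn": 0,"fingers": 3.5},
    {"xyz": [0,0,-4.2],"turn": 0,"fingers": 3.5},
    {"xyz": [0,0,-4.5],"turn": 0,"fingers": 3.5},
    {"xyz": [0,0,-4.5],"turn": 0,"fingers": 3.5},
    {"xyz": [0,0,-4.5],"turn": 0,"fingers": 3.5},
  ],
)

```text
t: 5.65
eef_pos: [0.4629, 0.3165, 0.0341]
eef_rot: [0.42, 3.113, 0.001]
ft_force: [-0.1, -1.0, -1.9]
grip_width: 0.0415
finger_force: 61.8
```

```bash
python3 - <<'E'
from h import *
o=r.get_obs();print(o["t"],o["eef_pos"],o["ft_force"],o["grip_width"],o["finger_force"])
save("scene","place.png",(150,300,350,550),3)
E
```

```text
5.65 [0.46286142 0.31647972 0.03405184] [-0.08272092 -1.0063659  -1.8894844 ] 0.041507449011734324 61.846108269528486
```

View pics/place.png

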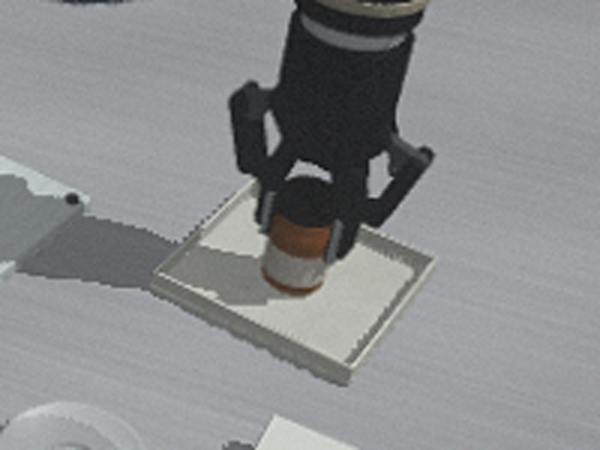

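The jar hangs upright above the tray's middle. I'll lower it gently to contact.

>>> servo_tool(
  deltas=[
    {"xyz": [0,0,-0.2],"turn": 0,"fingers": 3.5},
    {"xyz": [0,0,-0.3],"turn": 0,"fingers": 3.5},
    {"xyz": [0,0,-0.4],"turn": 0,"fingers": 3.5},
    {"xyz": [0,0,-0.4],"turn": 0,"fingers": 3.5},
    {"xyz": [0,0,-0.4],"turn": 0,"fingers": 3.5},
  ],
)

```text
t: 6.2
eef_pos: [0.4626, 0.3164, 0.0304]
eef_rot: [0.419, 3.113, 0.001]
ft_force: [-2.6, -2.3, 10.1]
grip_width: 0.0415
finger_force: 63.0
```

>>> servo_tool(
  deltas=[
    {"xyz": [0,0,0],"turn": 0,"fingers": 5},
    {"xyz": [0,0,0],"turn": 0,"fingers": 6.5},
    {"xyz": [0,0,0],"turn": 0,"fingers": 7.5},
    {"xyz": [0,0,0],"turn": 0,"fingers": 7.5},
    {"xyz": [0,0,1],"turn": 0,"fingers": 7.5},
    {"xyz": [0,0,4],"turn": 0,"fingers": 7.5},
    {"xyz": [0,0,8],"turn": 0,"fingers": 7.5},
    {"xyz": [0,0,12],"turn": 0,"fingers": 7.5},
    {"xyz": [0,0,16],"turn": 0,"fingers": 7.5},
    {"xyz": [0,0,17],"turn": 0,"fingers": 6},
    {"xyz": [0,-4,17],"turn": 0,"fingers": 6},
  ],
)

```text
t: 7.3
eef_pos: [0.4639, 0.2794, 0.2017]
eef_rot: [0.414, 3.11, 0.007]
ft_force: [1.1, -1.4, 0.0]
grip_width: 0.0598
finger_force: 0.0
```

>>> servo_tool(
  deltas=[
    {"xyz": [0,-30,0],"turn": 6,"fingers": 6},
    {"xyz": [0,-30,0],"turn": 6,"fingers": 6},
    {"xyz": [0,-30,0],"turn": 6,"fingers": 6},
    {"xyz": [0,-30,0],"turn": 6,"fingers": 6},
    {"xyz": [0,-30,0],"turn": 6,"fingers": 6},
    {"xyz": [0.2,-59.8,0],"turn": 6,"fingers": 6},
    {"xyz": [0.2,-59.8,0],"turn": 6,"fingers": 6},
    {"xyz": [0.2,-59.8,0],"turn": 6,"fingers": 6},
    {"xyz": [0.2,-59.8,0],"turn": 6,"fingers": 6},
    {"xyz": [0.2,-59.8,0],"turn": 6,"fingers": 6},
    {"xyz": [0.2,-59.8,0],"turn": 6,"fingers": 6},
    {"xyz": [0.2,-59.8,0],"turn": 6,"fingers": 6},
  ],
)

```text
t: 8.5
eef_pos: [0.4638, -0.3239, 0.1995]
eef_rot: [0.256, 3.131, -0.0]
ft_force: [0.4, 0.7, -1.0]
grip_width: 0.0598
finger_force: 0.0
```

>>> servo_tool(
  deltas=[
    {"xyz": [0.2,0,-5],"turn": 0,"fingers": 6},
    {"xyz": [0.2,0,-9],"turn": 0,"fingers": 6},
    {"xyz": [0.2,0,-10],"turn": 0,"fingers": 6},
    {"xyz": [0.2,0,-10],"turn": 0,"fingers": 6},
    {"xyz": [0.2,0,-10],"turn": 0,"fingers": 6},
  ],
)

```text
t: 9.0
eef_pos: [0.4672, -0.3219, 0.101]
eef_rot: [0.255, 3.13, -0.002]
ft_force: [-0.0, 0.1, 0.5]
grip_width: 0.06
finger_force: 0.0
```

```bash
python3 - <<'E'
from h import *
o=r.get_obs();print(o["t"],o["eef_pos"],o["eef_rot"],o["ft_force"],o["grip_width"])
t=r.camera("top")[:,:,::-1];s=r.camera("scene")[:,:,::-1]
f=lambda a,k:cv2.resize(a,None,fx=k,fy=k,interpolation=cv2.INTER_CUBIC)
im=np.hstack([f(t[190:290,400:500],4),f(s[110:210,150:250],4)])
lo=np.hstack([f(s[180:280,220:420],2),f(s[180:280,350:550],2)])
cv2.imwrite("pics/br.png",np.vstack([im,lo]))
E
```

```text
9.0 [ 0.4672375  -0.32191588  0.10101449] [ 2.54795682e-01  3.12960616e+00 -1.62826133e-03] [-0.03198937  0.0668693   0.51837624] 0.059973306563015034
```

View pics/br.png

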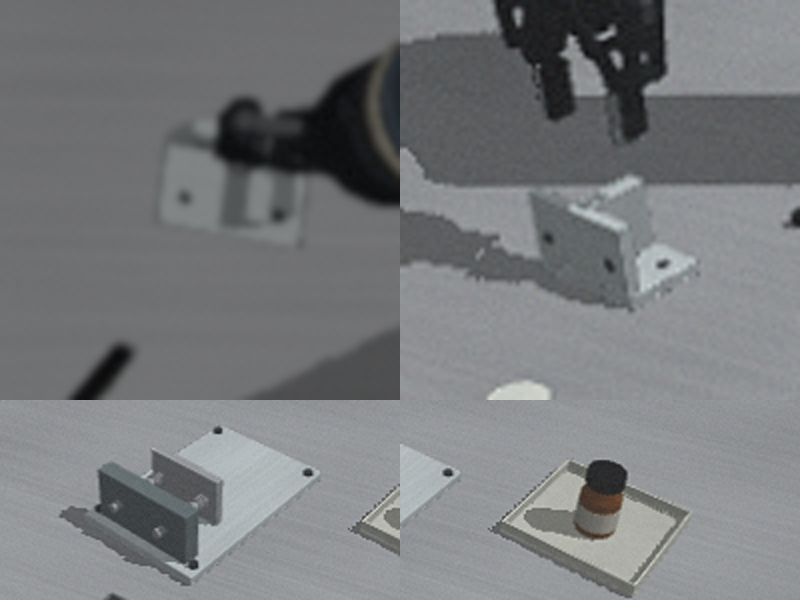

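The jar stands upright in the tray. The open fingers are above the bracket, with tips in the scene view at about (139, 190) and (145, 207). I'll use these tips to check the scene camera's offset.

```bash
python3 - <<'E'
from fit import *
y=np.radians(-9.4);u=np.array([-np.sin(y),np.cos(y),0])
T=np.array([.4672,-.3219,.110])
for w in(.03,-.03): print("tip inner",proj("scene",T+u*w),"outer",proj("scene",T+u*w*1.4))
# rib top end & wall corners now, scene-observed: rib-end top centre, wall corners
X=np.array([.4655,-.322,0]);Rz=np.array([[np.cos(y),-np.sin(y),0],[np.sin(y),np.cos(y),0],[0,0,1]])
for n,P in dict(wallL=(30,-45,60),wallR=(30,45,60),wallRb=(30,45,0),ribL=(-26,-7,60),ribR=(-26,7,60)).items(): print(n,proj("scene",X+Rz@np.array(P)/1e3),proj("top",X+Rz@np.array(P)/1e3))
E
```

```text
tip inner [[143.4861 205.6611]] outer [[144.7127 208.966 ]]
tip inner [[137.5807 189.7428]] outer [[136.4435 186.676 ]]
wallL [[157.4427 180.571 ]] [[226.4519 484.3821]]
wallR [[167.1999 204.0164]] [[220.0357 447.9459]]
wallRb [[187.4511 207.439 ]] [[223.7345 440.4597]]
ribL [[153.0682 206.5297]] [[246.2637 466.6418]]
ribR [[154.479  210.1641]] [[245.2475 460.9094]]
```

>>> servo_tool(
  deltas=[
    {"xyz": [0,0,-3],"turn": 0,"fingers": 6},
    {"xyz": [0,0,-5],"turn": 0,"fingers": 6},
    {"xyz": [0,0,-6.5],"turn": 0,"fingers": 6},
    {"xyz": [0,0,-7.5],"turn": 0,"fingers": 6},
    {"xyz": [0,0,-7.5],"turn": 0,"fingers": 6},
    {"xyz": [0,0,-7.5],"turn": 0,"fingers": 6},
  ],
)

```text
t: 9.7
eef_pos: [0.467, -0.322, 0.0253]
eef_rot: [0.255, 3.13, -0.001]
ft_force: [0.5, 0.1, 0.5]
grip_width: 0.0599
finger_force: 0.0
```

>>> servo_tool(
  deltas=[
    {"xyz": [0,0,0],"turn": 0,"fingers": 4},
    {"xyz": [0,0,0],"turn": 0,"fingers": 3},
    {"xyz": [0,0,0],"turn": 0,"fingers": 2.3},
    {"xyz": [0,0,0],"turn": 0,"fingers": 1.8},
    {"xyz": [0,0,0],"turn": 0,"fingers": 1.4},
    {"xyz": [0,0,0],"turn": 0,"fingers": 0.5},
    {"xyz": [0,0,0],"turn": 0,"fingers": 0.5},
    {"xyz": [0,0,0],"turn": 0,"fingers": 0.5},
    {"xyz": [0,0,0],"turn": 0,"fingers": 0.5},
  ],
)

```text
t: 10.6
eef_pos: [0.4665, -0.3219, 0.0246]
eef_rot: [0.256, 3.131, -0.001]
ft_force: [0.2, 0.5, 5.3]
grip_width: 0.0133
finger_force: 59.7
```

>>> servo_tool(
  deltas=[
    {"xyz": [0,0,2],"turn": 0,"fingers": 0.5},
    {"xyz": [0,0,5],"turn": 0,"fingers": 0.5},
    {"xyz": [0,2,8],"turn": 0,"fingers": 0.5},
    {"xyz": [0,6,10],"turn": -1,"fingers": 0.5},
    {"xyz": [1,10,10],"turn": -2,"fingers": 0.5},
    {"xyz": [1,14,10],"turn": -3,"fingers": 0.5},
    {"xyz": [2,18,10],"turn": -4,"fingers": 0.5},
    {"xyz": [2,22,10],"turn": -5,"fingers": 0.5},
    {"xyz": [3,26,10],"turn": -6,"fingers": 0.5},
    {"xyz": [3,30,10],"turn": -6,"fingers": 0.5},
    {"xyz": [3.7,34,10],"turn": -6,"fingers": 0.5},
    {"xyz": [3.7,37,10],"turn": -6,"fingers": 0.5},
  ],
)

```text
t: 11.8
eef_pos: [0.5032, 0.0506, 0.1236]
eef_rot: [-0.417, -3.113, -0.0]
ft_force: [-0.2, -0.6, -3.6]
grip_width: 0.0132
finger_force: 59.1
```

>>> servo_tool(
  deltas=[
    {"xyz": [0,1.7,0],"turn": 0,"fingers": 0.5},
    {"xyz": [0,1.7,-2],"turn": 0,"fingers": 0.5},
    {"xyz": [0,1.7,-5],"turn": 0,"fingers": 0.5},
    {"xyz": [0,1.7,-7],"turn": 0,"fingers": 0.5},
    {"xyz": [0,1.7,-7],"turn": 0,"fingers": 0.5},
    {"xyz": [0,1.7,-7],"turn": 0,"fingers": 0.5},
  ],
)

```text
t: 12.4
eef_pos: [0.5029, 0.0653, 0.0541]
eef_rot: [-0.419, -3.112, 0.001]
ft_force: [1.4, -0.2, -3.1]
grip_width: 0.0136
finger_force: 58.9
```

```bash
python3 - <<'E'
from h import *
o=r.get_obs();print(o["t"],o["eef_pos"],o["eef_rot"],o["ft_force"],o["grip_width"],o["finger_force"])
t=r.camera("top")[:,:,::-1];s=r.camera("scene")[:,:,::-1]
cv2.imwrite("pics/st_t.bmp",t);cv2.imwrite("pics/st_s.bmp",s)
f=lambda a,k:cv2.convertScaleAbs(cv2.resize(a,None,fx=k,fy=k,interpolation=cv2.INTER_CUBIC),alpha=1.4)
cv2.imwrite("pics/st.png",np.hstack([f(t[150:270,265:345],5),f(s[170:290,255:335],5)]))
E
```

```text
12.4 [0.50289649 0.06527172 0.05414608] [-4.19015949e-01 -3.11201331e+00  6.65302170e-04] [ 1.40545131 -0.24481435 -3.12106826] 0.013587129351185265 58.927438259124756
```

View pics/st.png

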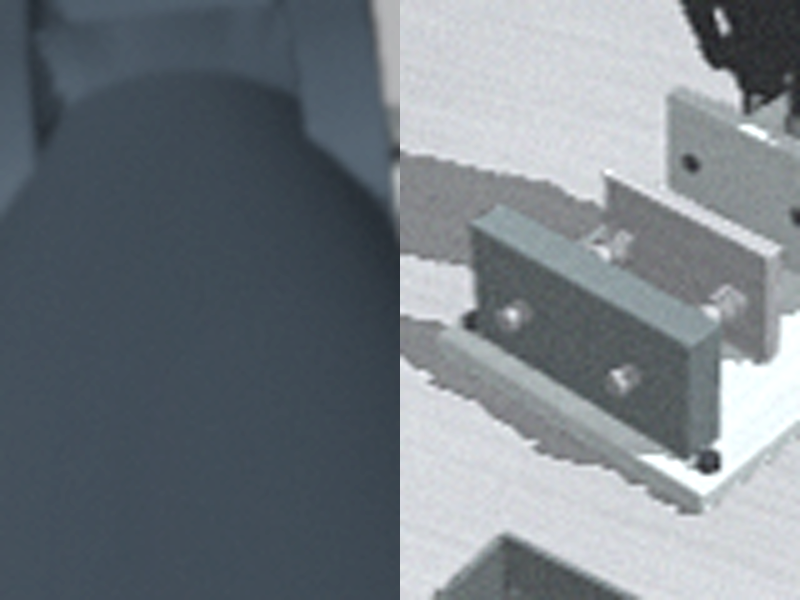

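In the scene view the bracket is held level in front of the fence, while the arm blocks the top camera. I'll move closer and measure the alignment there.

>>> servo_tool(
  deltas=[
    {"xyz": [0.5,-0.1,-0.8],"turn": 0,"fingers": 0.5},
    {"xyz": [1.0,-0.3,-1.3],"turn": 0,"fingers": 0.5},
    {"xyz": [1.5,-0.4,-1.5],"turn": 0,"fingers": 0.5},
    {"xyz": [1.8,-0.5,-1.5],"turn": 0,"fingers": 0.5},
    {"xyz": [1.8,-0.5,-1.5],"turn": 0,"fingers": 0.5},
    {"xyz": [1.8,-0.5,-1.5],"turn": 0,"fingers": 0.5},
  ],
)

```text
t: 13.1
eef_pos: [0.5214, 0.0603, 0.0393]
eef_rot: [-0.42, -3.113, 0.0]
ft_force: [0.4, -0.9, -3.6]
grip_width: 0.0134
finger_force: 59.1
```

```bash
python3 - <<'E'
from h import *
o=r.get_obs();print(o["t"],o["eef_pos"],o["eef_rot"],o["ft_force"],o["grip_width"],o["finger_force"])
s=np.mean([r.camera("scene")[:,:,::-1].astype(float) for _ in range(6)],0).astype(np.uint8)
cv2.imwrite("pics/ap_s.bmp",s)
r0,c0,h,w,k=190,285,70,100,8
a=cv2.convertScaleAbs(cv2.resize(s[r0:r0+h,c0:c0+w],None,fx=k,fy=k,interpolation=cv2.INTER_CUBIC),alpha=1.3)
for i in range(0,h,10): cv2.line(a,(0,i*k),(8,i*k),(0,255,255),1)
for i in range(0,w,10): cv2.line(a,(i*k,0),(i*k,8),(0,255,0),1)
cv2.imwrite("pics/ap.png",a)
E
```

```text
13.1 [0.52136811 0.06025568 0.03929382] [-4.19527398e-01 -3.11326302e+00  1.49134537e-04] [ 0.42635871 -0.92124212 -3.64211012] 0.01340539181641286 59.11075830459595
```

View pics/ap.png

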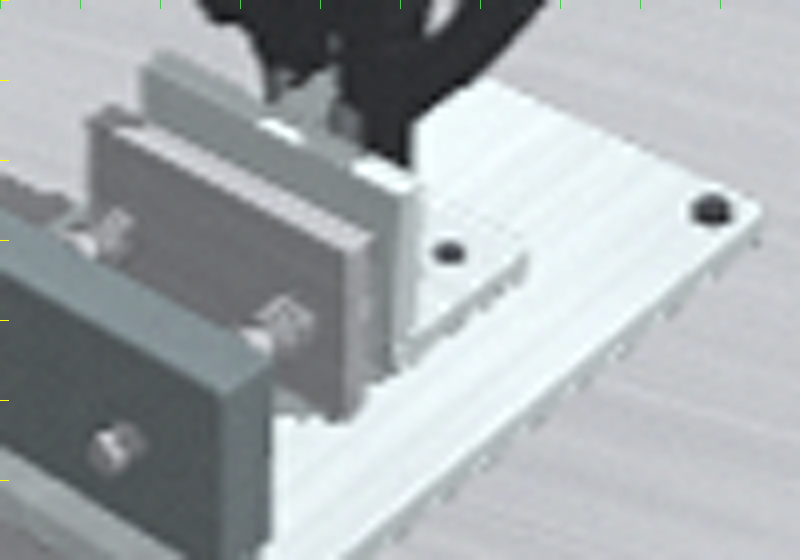

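The picture shows the bracket about a centimetre in front of the fence. In crop pixels, the fence's back-top corners are at (90, 120) and (345, 250), and the wall's outer-top corners are at (143, 74) and (395, 197). I'll fit both poses from this one camera so that its bias cancels.

```bash
python3 - <<'E'
from fit import *
P=lambda x,y:np.array((190+y/8-.4,285+x/8-.4))
fx=[("scene",P(*a),X) for a,X in [((345,250),(40,45,69)),((90,120),(40,-45,69)),((373,237),(30,45,69)),((112,105),(30,-45,69)),((350,420),(40,45,13)),((762,208),(-115,75,12)),((272,365),(85,60,72)),((220,392),(105,60,72))]]
br=[("scene",P(*a),X) for a,X in [((143,74),(30,-45,60)),((395,197),(30,45,60)),((413,185),(20,45,60)),((165,50),(20,-45,60)),((395,370),(30,45,0)),((527,253),(-30,45,10))]]
p,e=fit(fx,[.53,.057,-.27]);print(p,np.degrees(p[2]));print(e.T)
q,f=fit(br,[.52,.06,-.27],.0147);print(q,np.degrees(q[2]));print(f.T)
c,s=np.cos(p[2]),np.sin(p[2]);d=q[:2]-p[:2]
print("bracket in fixture",c*d[0]+s*d[1],-s*d[0]+c*d[1],"gap to fence",.03-(c*d[0]+s*d[1])-.03)
# predicted fence & bracket corners under nominal, common-bias check: side-edge pixel displacement per mm lateral
E
```

```text
[ 0.5316  0.0586 -0.2713] -15.546373729707437
[[ 0.4811 -0.2799 -0.1586 -0.4185  0.6795 -0.1316 -1.2258  0.4713]
 [ 0.2784 -0.661  -0.067  -0.195  -0.9595  0.8379  0.5073  0.0785]]
[ 0.5214  0.0616 -0.2913] -16.690056498411725
[[-1.0981  0.3232 -0.3258 -0.0062  1.642  -0.2611]
 [-0.6056  0.12    1.0176 -0.1575 -0.7715  0.5166]]
bracket in fixture -0.010616146094857924 0.0001618807266054235 gap to fence 0.01061614609485792
```

>>> servo_tool(
  deltas=[
    {"xyz": [0,0,-0.1],"turn": 0,"fingers": 0.5},
    {"xyz": [0,0,-0.2],"turn": 0,"fingers": 0.5},
    {"xyz": [0,0,-0.25],"turn": -0.2,"fingers": 0.5},
    {"xyz": [0,0,-0.25],"turn": -0.2,"fingers": 0.5},
    {"xyz": [0,0,-0.25],"turn": -0.2,"fingers": 0.5},
  ],
)

```text
t: 13.9
eef_pos: [0.5213, 0.0603, 0.0368]
eef_rot: [-0.425, -3.113, 0.0]
ft_force: [0.1, -0.1, -3.4]
grip_width: 0.0136
finger_force: 59.3
```

>>> servo_tool(
  deltas=[
    {"xyz": [0,0,-0.05],"turn": 0,"fingers": 0.5},
    {"xyz": [0,0,-0.05],"turn": 0,"fingers": 0.5},
    {"xyz": [0,0,-0.05],"turn": 0,"fingers": 0.5},
  ],
)

```text
t: 14.2
eef_pos: [0.5214, 0.0603, 0.0366]
eef_rot: [0.425, 3.113, -0.0]
ft_force: [-2.1, -0.4, 4.2]
grip_width: 0.0136
finger_force: 60.1
```

>>> servo_tool(
  deltas=[
    {"xyz": [0,0,-0.05],"turn": 0,"fingers": 0.5},
    {"xyz": [0,0,-0.05],"turn": 0,"fingers": 0.5},
    {"xyz": [0,0,-0.05],"turn": 0,"fingers": 0.5},
  ],
)

```text
t: 14.5
eef_pos: [0.5214, 0.0603, 0.0366]
eef_rot: [0.425, 3.112, 0.0]
ft_force: [-4.3, -0.2, 10.2]
grip_width: 0.0131
finger_force: 61.4
```

>>> servo_tool(
  deltas=[
    {"xyz": [0.2,-0.06,0.06],"turn": 0,"fingers": 0.5},
    {"xyz": [0.4,-0.11,0.06],"turn": 0,"fingers": 0.5},
    {"xyz": [0.6,-0.17,0.06],"turn": 0,"fingers": 0.5},
    {"xyz": [0.7,-0.19,0.06],"turn": 0,"fingers": 0.5},
    {"xyz": [0.7,-0.19,0.06],"turn": 0,"fingers": 0.5},
  ],
)

```text
t: 15.0
eef_pos: [0.5276, 0.0586, 0.0366]
eef_rot: [-0.424, -3.111, -0.0]
ft_force: [-6.6, 1.6, 9.5]
grip_width: 0.0133
finger_force: 61.1
```

>>> servo_tool(
  deltas=[
    {"xyz": [0.2,-0.05,0],"turn": 0,"fingers": 0.5},
    {"xyz": [0.39,-0.11,0],"turn": 0,"fingers": 0.5},
    {"xyz": [0.58,-0.16,0],"turn": 0,"fingers": 0.5},
    {"xyz": [0.58,-0.16,0],"turn": 0,"fingers": 0.5},
    {"xyz": [0.58,-0.16,0],"turn": 0,"fingers": 0.5},
  ],
)

```text
t: 15.5
eef_pos: [0.5332, 0.0571, 0.0366]
eef_rot: [-0.424, -3.111, -0.001]
ft_force: [-7.5, 1.1, 9.1]
grip_width: 0.0133
finger_force: 61.2
```

>>> servo_tool(
  deltas=[
    {"xyz": [0,0,0.05],"turn": 0,"fingers": 0.5},
    {"xyz": [0,0,0.05],"turn": 0,"fingers": 0.5},
    {"xyz": [0,0,0.05],"turn": 0,"fingers": 0.5},
  ],
)

```text
t: 15.8
eef_pos: [0.5339, 0.0569, 0.0366]
eef_rot: [-0.424, -3.112, 0.0]
ft_force: [-4.1, 1.0, -0.1]
grip_width: 0.0132
finger_force: 59.8
```

>>> servo_tool(
  deltas=[
    {"xyz": [0.19,-0.05,0],"turn": 0,"fingers": 0.5},
    {"xyz": [0.39,-0.11,0],"turn": 0,"fingers": 0.5},
    {"xyz": [0.39,-0.11,0],"turn": 0,"fingers": 0.5},
    {"xyz": [0.39,-0.11,0],"turn": 0,"fingers": 0.5},
  ],
)

```text
t: 16.2
eef_pos: [0.5377, 0.0558, 0.0366]
eef_rot: [-0.424, -3.112, 0.0]
ft_force: [-4.8, 1.8, 0.5]
grip_width: 0.0133
finger_force: 59.8
```

>>> servo_tool(
  deltas=[
    {"xyz": [0.19,-0.05,0],"turn": 0,"fingers": 0.5},
    {"xyz": [0.39,-0.11,0],"turn": 0,"fingers": 0.5},
    {"xyz": [0.39,-0.11,0],"turn": 0,"fingers": 0.5},
    {"xyz": [0.39,-0.11,0],"turn": 0,"fingers": 0.5},
  ],
)

```text
t: 16.6
eef_pos: [0.5407, 0.0549, 0.0366]
eef_rot: [-0.424, -3.11, -0.0]
ft_force: [-8.6, 2.9, 4.6]
grip_width: 0.0132
finger_force: 60.3
```

```bash
python3 - <<'E'
from h import *
o=r.get_obs();print(o["t"],o["eef_pos"],o["eef_rot"],o["ft_force"],o["moment"])
s=np.mean([r.camera("scene")[:,:,::-1].astype(float) for _ in range(6)],0).astype(np.uint8)
cv2.imwrite("pics/pu_s.bmp",s)
print([(d["position"],d["confidence"]) for d in r.look_for("fence_face","scene")])
r0,c0,h,w,k=190,285,70,100,8
a=cv2.convertScaleAbs(cv2.resize(s[r0:r0+h,c0:c0+w],None,fx=k,fy=k,interpolation=cv2.INTER_CUBIC),alpha=1.3)
cv2.imwrite("pics/pu.png",a)
E
```

```text
16.6 [0.54073966 0.05487013 0.0366355 ] [-4.23512830e-01 -3.11039464e+00 -3.17092221e-04] [-8.60820036  2.89297603  4.60425984] [0.52395923 1.471683   0.282334  ]
[([223.2, 308.3], 0.82)]
```

```bash
cat > tr.py <<'E'
from fit import *
import sys
def fence(new):
    """fence travel (mm): displacement-constrained match of its back face to the rest image"""
    a=cv2.imread("pics/st_s.bmp",0).astype(np.float32);b=cv2.imread(new,0).astype(np.float32)
    p=(.5316,.0586,-.2713);c,s=np.cos(p[2]),np.sin(p[2])
    W=lambda x,y,z:np.array([p[0]+c*x-s*y,p[1]+s*x+c*y,z])
    ys,zs=np.meshgrid(np.linspace(-.049,.044,60),np.linspace(.050,.072,25))
    def samp(im,d,oy=0):
        X=np.array([W(.040+d,y,z) for y,z in zip(ys.ravel(),zs.ravel())])
        q=proj("scene",X).astype(np.float32)
        return cv2.remap(im,q[:,1].reshape(ys.shape),q[:,0].reshape(ys.shape),cv2.INTER_LINEAR)
    A=samp(a,0);m=(ys[:, :]<9)
    # use left+upper edges of the back face: mask below-top area with features
    ds=np.arange(-.004,.026,.0005);sc=[]
    for d in ds:
        B=samp(b,d); w=zs<.0685
        sc.append(np.corrcoef(A[w],B[w])[0,1])
    i=int(np.argmax(sc));return ds[i]*1e3,sc[i],np.round(sc[max(0,i-6):i+7:3],3)
for f in sys.argv[1:]: print(f,fence(f))
E
python3 tr.py pics/ap_s.bmp pics/pu_s.bmp
```

```text
pics/ap_s.bmp (np.float64(0.0), np.float64(0.977592453442059), array([0.546, 0.849, 0.978, 0.925, 0.865]))
pics/pu_s.bmp (np.float64(9.000000000000002), np.float64(0.9551945750338653), array([0.535, 0.834, 0.955, 0.912, 0.85 ]))
```

View pics/pu.png

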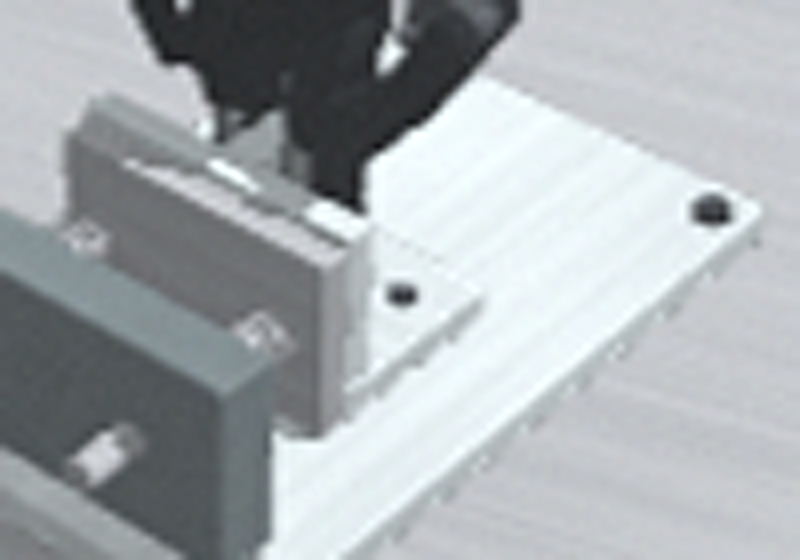

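The bracket is flush on the fence, which is about 9 mm back, and the edges look continuous. I'll check the lateral alignment numerically from edge gradients in the pictures I already have.

```bash
cat > lat.py <<'E'
from fit import *
import sys
p=(.5316,.0586,-.2713);c,s=np.cos(p[2]),np.sin(p[2])
def W(P): x,y,z=P.T; return np.stack([p[0]+c*x-s*y,p[1]+s*x+c*y,z],1)
def run(fn,fe,bx,bz):
    g=cv2.GaussianBlur(cv2.imread(fn,0).astype(np.float32),(0,0),.6)
    F={"fence back R vert":((40+fe,45,18),(40+fe,45,66)),"fence back L vert":((40+fe,-45,45),(40+fe,-45,66)),"fence R top x-edge":((40+fe,45,69),(30+fe,45,69)),
       "plate L edge":((-100,75,12),(60,75,12)),
       "br foot L top":((bx-28,45,bz+10),(bx+15,45,bz+10)),"br foot L bottom":((bx-28,45,bz),(bx+28,45,bz)),"br wall R inner vert":((bx+20,45,bz+12),(bx+20,45,bz+58)),"br wall R outer vert":((bx+30,45,bz+5),(bx+30,45,bz+58)),"br wall R top":((bx+20,45,bz+60),(bx+30,45,bz+60)),
       "br wall L outer vert":((bx+30,-45,bz+(58 if fe else 30)),(bx+30,-45,bz+60)),"br wall L top":((bx+20,-45,bz+60),(bx+30,-45,bz+60))}
    for n,(a,b) in F.items():
        L=np.linspace(a,b,60)/1e3;ds=np.arange(-8,8.01,.25);v=[]
        for d in ds:
            Q=proj("scene",W(L+[0,d/1e3,0])).astype(np.float32);v.append(cv2.remap(g,Q[:,1:2].copy(),Q[:,:1].copy(),1).mean())
        dv=np.gradient(np.array(v),ds);k=[i for i in range(1,len(ds)-1) if abs(dv[i])>=abs(dv[i-1]) and abs(dv[i])>abs(dv[i+1]) and abs(dv[i])>2]
        print(f"{n:22s}",[(float(ds[i]),round(float(dv[i]),1)) for i in k])
for a in sys.argv[1:]:
    fn,fe,bx,bz=a.split(",");print(fn);run(fn,float(fe),float(bx),float(bz))
E
python3 lat.py pics/ap_s.bmp,0,-11,14.7 pics/pu_s.bmp,9,9,12
```

```text
pics/ap_s.bmp
fence back R vert      [(-0.75, 6.6), (2.5, 4.6), (5.0, 3.2)]
fence back L vert      [(-3.25, -5.4), (-2.75, -5.4), (-0.5, -10.6), (0.25, -10.7), (1.0, -10.7), (2.75, -6.2), (3.75, -6.2), (4.25, -6.2)]
fence R top x-edge     [(1.0, -7.8)]
plate L edge           [(0.5, -8.7)]
br foot L top          [(-0.25, -7.6), (6.5, 7.7)]
br foot L bottom       [(-7.5, -4.6), (-1.25, 8.8), (-0.75, 8.8)]
br wall R inner vert   [(-7.0, 4.9), (-1.0, 6.4), (5.5, -3.3), (6.25, -3.4)]
br wall R outer vert   [(-0.75, 7.8), (0.75, 5.9), (6.0, 5.8)]
br wall R top          [(-5.5, 2.3), (-1.25, -2.9), (3.5, 4.1), (4.25, 4.0), (5.0, 3.7), (6.0, 3.6)]
br wall L outer vert   [(-2.25, -3.1), (-1.25, -3.0), (0.5, -2.9), (1.0, -2.9), (2.25, -2.7), (3.0, -2.7)]
br wall L top          [(0.0, -5.4)]
pics/pu_s.bmp
fence back R vert      [(-1.25, 6.5), (-0.75, 6.5), (1.5, 4.8), (2.25, 4.9), (4.0, 3.0), (6.0, 5.3), (6.75, 5.0)]
fence back L vert      [(-3.5, -4.2), (-0.25, -10.8), (0.75, -10.8), (3.5, -7.5), (4.0, -7.5)]
fence R top x-edge     [(-0.25, -4.0), (5.5, 3.4)]
plate L edge           [(0.5, -8.7)]
br foot L top          [(-0.5, -7.8), (5.75, 7.3)]
br foot L bottom       [(-7.5, -5.4), (-1.25, 8.2)]
br wall R inner vert   [(-5.0, 2.2), (-0.75, 7.1), (5.25, -4.3), (6.5, -3.7)]
br wall R outer vert   [(-6.5, 2.8), (-6.0, 2.8), (-1.75, 3.5), (0.0, 4.5), (1.75, 4.0), (2.75, 3.9), (5.75, 6.3), (7.0, 6.2)]
br wall R top          [(-0.75, -4.2), (4.0, 4.1)]
br wall L outer vert   [(-1.25, -7.8), (-0.25, -8.5), (0.75, -8.7)]
br wall L top          [(-1.5, -4.6), (-0.75, -4.6)]
```

>>> servo_tool(
  deltas=[
    {"xyz": [0.15,-0.02,0.02],"turn": 0,"fingers": 0.5},
    {"xyz": [0.3,-0.05,0.04],"turn": 0,"fingers": 0.5},
    {"xyz": [0.45,-0.07,0.04],"turn": 0,"fingers": 0.5},
    {"xyz": [0.45,-0.07,0.04],"turn": 0,"fingers": 0.5},
    {"xyz": [0.45,-0.07,0.04],"turn": 0,"fingers": 0.5},
    {"xyz": [0.45,-0.07,0.04],"turn": 0,"fingers": 0.5},
  ],
)

```text
t: 17.55
eef_pos: [0.5441, 0.054, 0.0367]
eef_rot: [-0.423, -3.108, 0.001]
ft_force: [-11.6, 2.9, 2.9]
grip_width: 0.0129
finger_force: 60.4
```

```bash
cat > chk.py <<'E'
from h import *
import sys
o=r.get_obs();f=o["ft_force"];print(o["t"],o["eef_pos"],o["eef_rot"],f,"push",-(f[0]*.9636-f[1]*.2675),"lat",f[0]*.2675+f[1]*.9636)
cv2.imwrite(sys.argv[1],np.mean([r.camera("scene")[:,:,::-1].astype(float) for _ in range(6)],0).astype(np.uint8))
E
python3 chk.py pics/p2.bmp; python3 tr.py pics/p2.bmp
```

```text
17.55 [0.5440667  0.05395315 0.0367174 ] [-4.23259478e-01 -3.10844910e+00  7.85178164e-04] [-11.61125308   2.92523048   2.85368598] push 11.971102617264794 lat -0.2872581089834467
pics/p2.bmp (np.float64(12.5), np.float64(0.9697948046909675), array([0.577, 0.87 , 0.97 , 0.919, 0.855]))
```

>>> servo_tool(
  deltas=[
    {"xyz": [0.1,-0.02,0.02],"turn": 0,"fingers": 0.5},
    {"xyz": [0.17,-0.04,0.03],"turn": 0,"fingers": 0.5},
    {"xyz": [0.17,-0.04,0.03],"turn": 0,"fingers": 0.5},
    {"xyz": [0.17,-0.04,0.03],"turn": 0,"fingers": 0.5},
    {"xyz": [0.17,-0.04,0.03],"turn": 0,"fingers": 0.5},
    {"xyz": [0.17,-0.04,0.03],"turn": 0,"fingers": 0.5},
  ],
)

```text
t: 18.45
eef_pos: [0.5455, 0.0535, 0.0367]
eef_rot: [-0.423, -3.108, 0.001]
ft_force: [-11.7, 1.3, 1.2]
grip_width: 0.0134
finger_force: 59.9
```

```bash
python3 chk.py pics/p3.bmp; python3 tr.py pics/p3.bmp; python3 lat.py pics/p3.bmp,14,14,12 | grep -E "foot|L vert|inner|L edge|back R"
```

```text
18.45 [0.5455306  0.05352879 0.03669097] [-4.23092096e-01 -3.10788214e+00  9.71288473e-04] [-11.70114732   1.33874423   1.20501823] push 11.633339643793207 lat -1.8400429676895897
pics/p3.bmp (np.float64(13.500000000000002), np.float64(0.9638203130625059), array([0.503, 0.807, 0.964, 0.934, 0.869]))
fence back R vert      [(-1.75, 3.1), (0.5, 6.0), (1.0, 6.0), (3.75, 3.8), (6.0, 4.1), (7.5, 6.2)]
fence back L vert      [(-1.25, -8.8), (1.0, -9.8), (1.75, -9.8), (2.5, -9.8), (4.5, -3.3), (5.5, -3.3)]
plate L edge           [(0.5, -8.6)]
br foot L top          [(-0.5, -8.0), (5.75, 7.5)]
br foot L bottom       [(-7.25, -5.1), (-1.0, 8.4)]
br wall R inner vert   [(-7.75, 3.5), (-3.25, 4.0), (-1.0, 6.7), (-0.5, 6.6), (4.75, -3.9), (5.75, -3.7), (6.75, -3.3), (7.5, -3.0)]
```

>>> servo_tool(
  deltas=[
    {"xyz": [0.02,0,0],"turn": 0,"fingers": 0.5},
    {"xyz": [0.02,0,0],"turn": 0,"fingers": 0.5},
    {"xyz": [0.02,0,0],"turn": 0,"fingers": 0.5},
    {"xyz": [0.02,0,0],"turn": 0,"fingers": 0.5},
    {"xyz": [0.02,0,0],"turn": 0,"fingers": 0.5},
    {"xyz": [0.02,0,0],"turn": 0,"fingers": 0.5},
    {"xyz": [0.02,0,0],"turn": 0,"fingers": 0.5},
    {"xyz": [0.02,0,0],"turn": 0,"fingers": 0.5},
  ],
)

```text
t: 19.55
eef_pos: [0.5456, 0.0535, 0.0367]
eef_rot: [-0.423, -3.108, 0.001]
ft_force: [-11.4, 2.0, 2.0]
grip_width: 0.0133
finger_force: 60.0
```

```bash
python3 chk.py pics/p4.bmp; python3 tr.py pics/p4.bmp; python3 -c "
from rig import r
print(r.close_job())"
```

```text
19.55 [0.54556734 0.0535153  0.03672683] [-4.23054536e-01 -3.10764878e+00  1.10810017e-03] [-11.39857385   2.04456107   2.0419131 ] push 11.53058585028523 lat -1.078979460481055
pics/p4.bmp (np.float64(14.000000000000002), np.float64(0.9640462922385188), array([0.591, 0.882, 0.964, 0.914, 0.846]))
the job is handed in; nothing more can be done
None
```

I handed the job in at about 20 s: the jar stands upright in the tray, and the arm is still pressing the bracket flush against the fence. The fence is about 14 mm back (roughly 10 N of spring force, 11.5 N at the wrist with friction), and the side edges line up to about 1 mm by camera estimate.

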